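Kit the circuit breakers

TASK

Four circuit breakers for a control cabinet stand about the bench: stand each one upright, toggles up and lengthwise, flat on the floor of the blue kit tray made for its width - the three-pole in the wide tray, the two-pole in the medium tray, and the two single-pole breakers in the two narrow trays, one in each. Leave the time relay (with a round dial instead of toggles) and the contactor (dark grey and black) standing where they are.

Things in the scene. Friction and masses are not known exactly. Their poses are not given: they have to be found in the camera images.
- one_a_mid (a point): 1-pole circuit breaker: white plastic device, 85 mm long (own x), 18 mm wide (own y) and 70 mm high, standing on its flat back; its lower part is the full 85 mm long up to 44 mm, above it a nose 45 mm long; on top 1 small black toggle (8 mm high, one per 18 mm of width). About 120 g. Take it across its 18 mm width, at its middle or higher. This point is its centre, 35 mm above its underside; own z up. There are two alike.
- one_b_mid (a point): 1-pole circuit breaker: white plastic device, 85 mm long (own x), 18 mm wide (own y) and 70 mm high, standing on its flat back; its lower part is the full 85 mm long up to 44 mm, above it a nose 45 mm long; on top 1 small black toggle (8 mm high, one per 18 mm of width). About 120 g. Take it across its 18 mm width, at its middle or higher. This point is its centre, 35 mm above its underside; own z up. There are two alike.
- two_mid (a point): 2-pole circuit breaker: white plastic device, 85 mm long (own x), 36 mm wide (own y) and 70 mm high, standing on its flat back; its lower part is the full 85 mm long up to 44 mm, above it a nose 45 mm long; on top 2 small black toggles (8 mm high, one per 18 mm of width). About 240 g. Take it across its 36 mm width, at its middle or higher. This point is its centre, 35 mm above its underside; own z up.
- three_mid (a point): 3-pole circuit breaker: white plastic device, 85 mm long (own x), 54 mm wide (own y) and 70 mm high, standing on its flat back; its lower part is the full 85 mm long up to 44 mm, above it a nose 45 mm long; on top 3 small black toggles (8 mm high, one per 18 mm of width). About 360 g. Take it across its 54 mm width, at its middle or higher. This point is its centre, 35 mm above its underside; own z up.
- tray_narrow_a: Narrow kit tray: shallow open blue plastic tray fixed to the bench, inside 105 mm long (own x) and 38 mm wide (own y), walls 3 mm thick, rim 15 mm and inner floor 3 mm above the bench. Origin at the centre of its underside, z up. There are two alike.
- tray_narrow_b: Narrow kit tray: shallow open blue plastic tray fixed to the bench, inside 105 mm long (own x) and 38 mm wide (own y), walls 3 mm thick, rim 15 mm and inner floor 3 mm above the bench. Origin at the centre of its underside, z up. There are two alike.
- tray_medium: Medium kit tray: shallow open blue plastic tray fixed to the bench, inside 105 mm long (own x) and 56 mm wide (own y), walls 3 mm thick, rim 15 mm and inner floor 3 mm above the bench. Origin at the centre of its underside, z up.
- tray_wide: Wide kit tray: shallow open blue plastic tray fixed to the bench, inside 105 mm long (own x) and 74 mm wide (own y), walls 3 mm thick, rim 15 mm and inner floor 3 mm above the bench. Origin at the centre of its underside, z up.
- relay_mid (a point): Time relay, not to be moved: white, 85 x 36 mm and 70 mm high like the two-pole breaker, but with a grey round dial 26 mm across (6 mm high) on top and no toggles. This point is 35 mm above its underside.
- contactor_mid (a point): Contactor, not to be moved: black block 75 x 45 mm, 55 mm high, with a grey middle part up to 82 mm (85 mm with its small black cap). This point is 41 mm above its underside. It is the tallest thing among the breakers and trays; the small fittings lying between them are under 30 mm high.
Not all that is in view belongs to the job. Leave any green or red look-alike of the part that bears two_mid alone. What is shaped like the part that bears one_a_mid but red is not meant.

How it is judged:
By the outcome, as a careful person would: the job done as asked, in the order asked, and still so for the second after the job is handed in, with the robot touching nothing.
It also fails if it takes over 112 s, if anything falls off the work surface, if the arm or the gripper's body presses on something with over 40 N, if the wrist force passes 120 N, or if a joint passes its speed limit or range.

ROBOT

A 6-joint arm with a two-finger parallel gripper is mounted at the origin on the work surface. World frame = base frame: x ahead of the robot, y to its left, z up, the work surface at z = 0. Lengths are in m, angles in rad, forces in N, time in s.
With the tool pointing down it reaches from about 0.35 to 0.925 m from the base axis. Payload 6.4 kg.
Tool frame: the origin (TCP) lies on the centre line of the jaws, within the pads' length; the fingertips stand tips_ahead ahead of it and the grasp point (between the pads) lies 3 mm ahead of it (tips_ahead is the distance from the TCP to the fingertips, in m); z points along the fingers, y is the line along which they close (so a half turn about z gives the same grasp; the last joint's range is limited). The gripper opens to 94 mm and grips with 3 to 60 N. Pads are 16 mm wide; open, the fingers measure 119 mm over their backs; the gripper's body (75 mm by 177 mm) begins 78 mm behind the grasp point.
Start: joints at [-0.174, 0.245, 1.558, -0, 1.339, -0.174], TCP at [0.65, 0, 0.227] pointing down, gripper open.
Joint ranges: [-3.13, 3.13], [-1.02, 2.26], [0.13, 2.54], [-0.95, 4.09], [0.21, 2.88], [-2.74, 2.74]. Speed limits (rad/s): [2.57, 2.57, 3.14, 3.14, 3.14, 3.14].

INTERFACE

Orientations are given as a unit quaternion [x, y, z, w].
In Python, from station import sense, get_image, camera_model, close_job, tips_ahead gives the robot as it stands.
- The arm moves only by the shell command python3 -m creep 'ROWS' [FORCE]. ROWS is JSON, a list of rows, each an object with "turn": the turn, a rotation vector about the tool's x, y, z normalised to -1 to 1, where 1 is pi/2 rad, a list of three; "slide": the shift along the tool's x, y, z normalised to -1 to 1, where 1 is 0.15 m, a list of three; "claw": the finger opening in mm, from 0 to 94. In form: [{"turn": [rx, ry, rz], "slide": [x, y, z], "claw": claw}, ...]. A call has 1 to 20 rows; each row shifts and turns the commanded pose from where the row before left it, along the tool's axes as they then stand; what a row does not reach is not made up. A row lasts 1/10 s, in which the tool goes at most 50 mm and 8.59 degrees, less where a joint would pass 70% of its speed; a pose out of reach is approached as far as the arm can. A call with a number of a shift or a turn outside -1 to 1 is refused whole. A call with a gripper value outside its range is refused whole. The fingers move at their own pace and stop on an object; FORCE is the grip in N (left out, the last holds). Time passes only in rows, so rows that do not move let the fingers close. It gives the time, the measured TCP pose, the force, the opening and the grip force at its end, in the units of the state.
- sense(): the state, without advancing time (a new reading comes with each control period).
- get_image(name): name is "scene" or "side" or "wrist"; returns the picture (420x560x3 uint8, red, green, blue); there is no depth.
- camera_model(name): a dict with "K" (3x3 intrinsics, pixels), "origin" and "rotation" of the camera in the world. Camera axes: x right, y down, z forward; pixel columns grow to the right and rows downward; lengths in m; the calibration is good to about 2 mm. The wrist camera is an equidistant fisheye: a pixel r from the principal point sees the ray r / f radians off the axis. A picture is of the moment at which its call begins: read the wrist's pose just before it. camera_model takes no time and is no camera call; for the wrist camera it gives the pose at the moment of the call.
- close_job(): hands the job in; it is judged then, once.
The state is a dict: "clock": time; "q": joint angles; "joint_vel": joint speeds; "tau": joint torques, N m; "ee_pos": TCP position; "ee_rot": TCP orientation; "force": force on the tool from outside, world axes, zero at the start; "ft_torque": the same for the moment, N m; "grip_width": finger opening in m; "gripper_force": force on a finger pad.
Only numpy, scipy, OpenCV 4.12 (cv2) and the standard library are available. Lean on these libraries where they do the work, as an engineer would, in place of code of your own. Each camera call takes 0.05 s, during which the arm holds its last target. There are 200 camera calls.

## Working session

There is one attempt and no reset: what is moved stays moved. The work goes in short steps, Python scripts to look and compute and a shell command to move; the robot and the scene stay as the last step left them, time stands still between calls to the robot, and variables do not carry over. Pictures are saved under pics/ and viewed, at most 14 in all, crops included, and the job is handed in when it is done.

```bash
mkdir -p pics; python3 - <<'E'
from station import *
import cv2
print(tips_ahead, sense())
for n in ("scene","side","wrist"):
    print(n,camera_model(n))
    cv2.imwrite(f"pics/{n}0.png",get_image(n)[:,:,::-1])
E
```

```text
0.022 {'clock': 0.0, 'q': array([-1.74093162e-01,  2.45804815e-01,  1.55896328e+00, -1.24909729e-05,
        1.33868523e+00, -1.74112297e-01]), 'joint_vel': array([-0.00010101,  0.0010714 , -0.00026596, -0.00111988,  0.00025965,
       -0.00016971]), 'tau': array([ 8.38778797e-04, -4.15839279e+01, -3.14599335e+01,  6.84806099e-02,
        3.33599187e-02, -1.41738678e-04]), 'ee_pos': array([6.49461703e-01, 1.01842807e-04, 2.26378512e-01]), 'ee_rot': array([ 7.07098690e-01,  7.07114260e-01, -5.38921699e-04, -7.58367843e-04]), 'force': array([ 0.21434677, -0.25500609,  0.74941397]), 'ft_torque': array([-0.02137052, -0.03223177, -0.05112598]), 'gripper_force': 0.0, 'grip_width': 0.09367003979928125}
scene {'K': array([[410.87386173,   0.        , 276.08836408],
       [  0.        , 410.87386173, 209.7283418 ],
       [  0.        ,   0.        ,   1.        ]]), 'origin': array([ 0.96852176, -0.34392457,  0.61791415]), 'rotation': array([ 0.79781106,  0.45075876, -0.18989828, -0.35249496])}
side {'K': array([[428.84862596,   0.        , 273.41921927],
       [  0.        , 428.84862596, 201.85322464],
       [  0.        ,   0.        ,   1.        ]]), 'origin': array([ 0.3450576 , -0.90169696,  0.74940823]), 'rotation': array([ 0.8958555 , -0.06251907,  0.02056893, -0.4394442 ])}
wrist {'K': array([[325.1922621 ,   0.        , 282.42599177],
       [  0.        , 325.1922621 , 203.26536042],
       [  0.        ,   0.        ,   1.        ]]), 'origin': array([0.64986211, 0.06698147, 0.38400367]), 'rotation': array([ 9.93046986e-01,  2.69527550e-04, -7.28895975e-04,  1.17716094e-01])}
```

View pics/scene0.png

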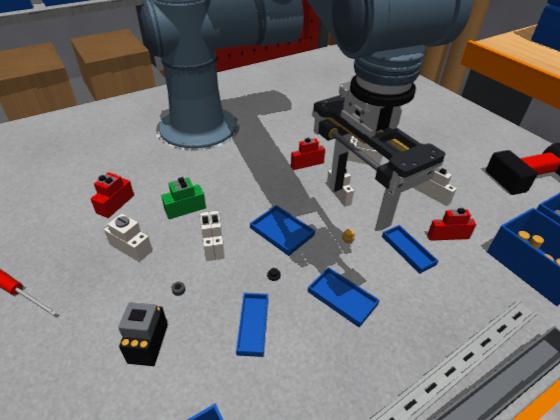

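View pics/side0.png

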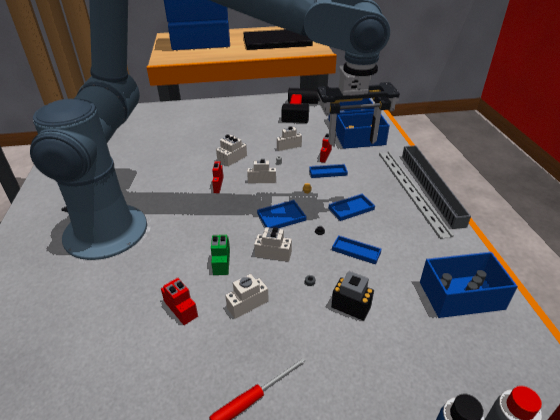

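View pics/wrist0.png

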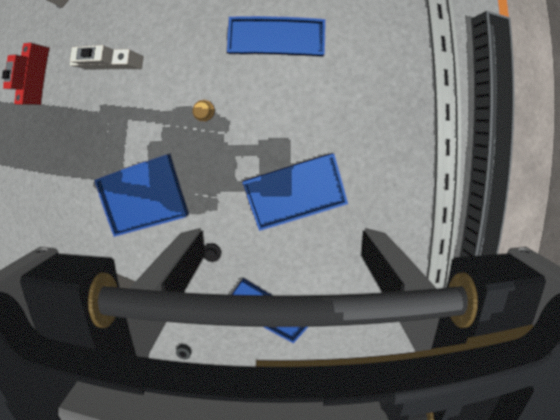

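Side view: two-pole (272,243), relay with dial (247,295), three-pole (231,150), singles (262,170) and (289,138); four blue trays at (328,171), (352,207), (282,214), (356,249). The contactor is at (353,292). The scene view agrees, and the wrist view shows three full trays and one single at (105,55).

```bash
cat > h.py <<'E'
import numpy as np, cv2
from scipy.spatial.transform import Rotation as R
from station import *
def rays(m,uv,fish=False):
    K=np.array(m["K"]); uv=np.atleast_2d(uv).astype(float)
    d=(uv-K[:2,2])/K[0,0]
    if fish:
        r=np.linalg.norm(d,axis=1)+1e-12
        v=np.c_[d*(np.sin(r)/r)[:,None],np.cos(r)]
    else: v=np.c_[d,np.ones(len(d))]
    return R.from_quat(m["rotation"]).apply(v)
def plane(m,uv,z,fish=False):
    v=rays(m,uv,fish); o=np.array(m["origin"])
    return (o+v*((z-o[2])/v[:,2])[:,None])[:,:2]
def rect(m,c,z,fish=False):
    p=plane(m,c.reshape(-1,2),z,fish)
    (cx,cy),(w,h),a=cv2.minAreaRect((p*1000).astype(np.float32))
    if w<h: w,h,a=h,w,a+90
    return round(cx/1e3,4),round(cy/1e3,4),round(w),round(h),round((a+90)%180-90,1)  # a: long-axis angle
def blobs(mask,amin):
    cs,_=cv2.findContours(mask.astype(np.uint8),cv2.RETR_EXTERNAL,cv2.CHAIN_APPROX_NONE)
    return [c for c in cs if cv2.contourArea(c)>amin]
E
python3 - <<'E'
from h import *
for n in ("side","scene","wrist"):
    im=cv2.imread(f"pics/{n}0.png"); h=cv2.cvtColor(im,cv2.COLOR_BGR2HSV); m=camera_model(n); f=n=="wrist"
    b=(abs(h[...,0].astype(int)-109)<14)&(h[...,1]>140)
    for c in blobs(b,200):
        x,y,w,hh=cv2.boundingRect(c)
        print(n,"blue",(x,y,w,hh),rect(m,c,.013,f))
m=camera_model("side")
for nm,uv in dict(two=(272,233),relay=(247,283),three=(231,140),s1=(262,163),s2=(289,130),cont=(355,279)).items():
    print(nm,plane(m,uv,.07))
E
```

```text
side blue (420, 252, 97, 66) (0.8439, -0.3142, 205, 164, -0.1)
side blue (332, 236, 49, 28) (0.6293, -0.1759, 112, 56, -34.2)
side blue (257, 200, 49, 28) (0.4692, -0.0168, 115, 92, 14.7)
side blue (329, 194, 46, 27) (0.6642, -0.0107, 119, 74, 17.5)
side blue (310, 165, 37, 13) (0.6421, 0.1714, 113, 60, -2.3)
side blue (336, 107, 53, 41) (0.8251, 0.4382, 286, 201, 89.5)
side blue (164, 0, 65, 50) (0.2408, 1.9819, 1152, 406, -83.9)
scene blue (188, 404, 35, 16) (0.7232, -0.2998, 47, 20, 58.9)
scene blue (236, 293, 32, 64) (0.6321, -0.1737, 118, 44, -34.3)
scene blue (308, 268, 71, 59) (0.6653, -0.0099, 112, 71, 17.5)
scene blue (382, 225, 56, 48) (0.6425, 0.1735, 116, 53, -2.2)
scene blue (250, 205, 65, 50) (0.4697, -0.0151, 119, 89, 14.8)
scene blue (488, 193, 72, 113) (0.735, 0.4155, 345, 126, -58.4)
scene blue (532, 0, 28, 50) (-0.0355, 1.6943, 719, 99, -58.4)
scene blue (0, 0, 33, 13) (-1.3718, -0.2998, 189, 129, -5.3)
wrist blue (266, 327, 40, 15) (0.6537, -0.2084, 53, 25, -0.5)
wrist blue (233, 280, 34, 16) (0.6064, -0.134, 43, 22, 1.3)
wrist blue (96, 156, 91, 79) (0.4696, -0.0141, 113, 78, 14.9)
wrist blue (243, 154, 104, 75) (0.6642, -0.0087, 109, 62, 17.5)
wrist blue (228, 17, 96, 38) (0.6415, 0.1747, 109, 44, -2.1)
two [[ 0.42787228 -0.15035611]]
relay [[ 0.35661885 -0.29649346]]
three [[0.35502225 0.30767489]]
s1 [[0.43790248 0.15739   ]]
s2 [[0.54773083 0.34292348]]
cont [[ 0.58107644 -0.31853467]]
```

```bash
python3 -m creep '[{"turn":[0,0,0],"slide":[0.18,-0.23,-0.1],"claw":94},{"turn":[0,0,0],"slide":[0.18,-0.23,-0.1],"claw":94},{"turn":[0,0,0],"slide":[0.18,-0.23,-0.1],"claw":94},{"turn":[0,0,0],"slide":[0.18,-0.23,-0.1],"claw":94},{"turn":[0,0,0],"slide":[0.18,-0.23,-0.1],"claw":94},{"turn":[0,0,0],"slide":[0,0,0],"claw":94},{"turn":[0,0,0],"slide":[0,0,0],"claw":94}]'; python3 - <<'E'
from h import *
import pickle
pickle.dump(camera_model("wrist"),open("m1.pkl","wb"))
cv2.imwrite("pics/w1.png",get_image("wrist")[:,:,::-1])
E
```

```text
clock: 0.85
ee_pos: [0.4773, 0.1353, 0.3028]
ee_rot: [0.707, 0.708, 0.0, 0.001]
force: [0.6, 0.1, -0.2]
grip_width: 0.0941
gripper_force: 0.0
```

View pics/w1.png

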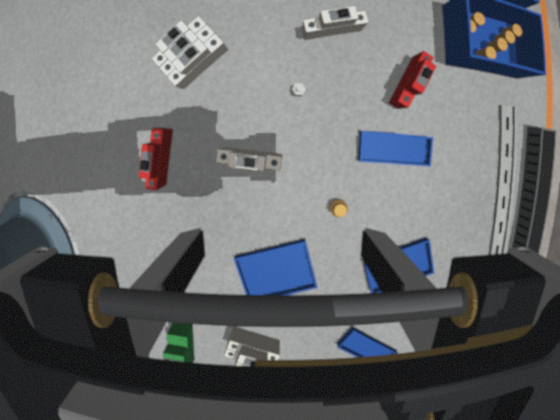

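Wrist view: three-pole at (187,50), s2 at (335,20), s1 at (250,160) in shadow, two-pole half hidden at (252,347). The red and green items are decoys.

```bash
python3 - <<'E'
from h import *
import pickle
m=pickle.load(open("m1.pkl","rb")); im=cv2.imread("pics/w1.png"); g=cv2.cvtColor(im,cv2.COLOR_BGR2GRAY)
tiles=[]
for n,(x0,y0,x1,y1),t in (("three",(145,8,230,92),185),("s2",(295,0,375,42),185),("s1",(212,140,288,178),110)):
    r=g[y0:y1,x0:x1]; mk=cv2.morphologyEx((r>t).astype(np.uint8),cv2.MORPH_CLOSE,np.ones((5,5)))
    c=max(blobs(mk,50),key=cv2.contourArea)+np.array([x0,y0])
    full=np.zeros_like(g); cv2.drawContours(full,[c],-1,255,-1)
    full=cv2.erode(full,np.ones((3,3)))
    ty,tx=np.where((full>0)&(g<60))
    tog=plane(m,(tx.mean(),ty.mean()),.075,True) if len(tx) else None
    print(n,"bg",np.median(r),[rect(m,c,z,True) for z in (.035,.05)],"toggle",tog,len(tx))
    o=im.copy(); cv2.drawContours(o,[c],-1,(0,255,0),1); tiles.append(cv2.resize(o[y0:y1,x0:x1],(260,260*(y1-y0)//(x1-x0))))
H=max(t.shape[0] for t in tiles)
cv2.imwrite("pics/t1.png",np.hstack([cv2.copyMakeBorder(t,0,H-t.shape[0],0,4,0) for t in tiles]))
E
```

```text
three bg 161.0 [(0.366, 0.3321, 65, 39, -58.0), (0.3699, 0.3275, 63, 37, -58.0)] toggle None 0
s2 bg 157.0 [(0.5787, 0.3604, 26, 22, -77.1), (0.5752, 0.3548, 25, 21, -77.1)] toggle None 0
s1 bg 105.0 [(0.4367, 0.1599, 94, 49, 0.1), (0.4381, 0.1614, 91, 47, 0.1)] toggle [[0.43876491 0.16049278]] 64
```

View pics/t1.png

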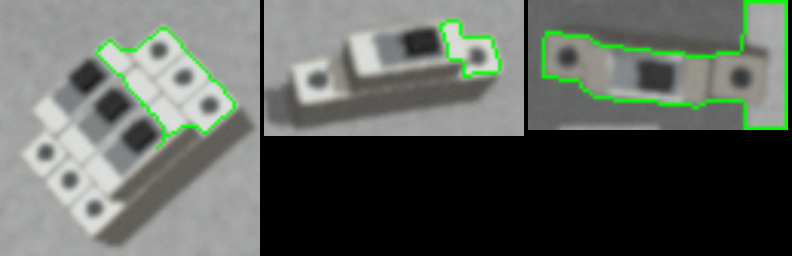

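The dark terminal screws on the 44 mm steps stand out clearly: three-pole middle pair at (205,33)/(168,67), s2 at (360.5,17)/(311.6,24.6), s1 at (223.7,156.7)/(274.3,162.8). I'll use them for centre and axis.

```bash
cat >> h.py <<'E'
def pair(m,a,b,z=.044):
    p=plane(m,[a,b],z,True); d=p[1]-p[0]
    return p.mean(0).round(4),round(np.linalg.norm(d)*1000,1),round((np.degrees(np.arctan2(d[1],d[0]))+90)%180-90,1)
E
python3 - <<'E'
from h import *
import pickle
m=pickle.load(open("m1.pkl","rb"))
print("three",pair(m,(205.2,33.2),(167.9,67.2)))
print("s2",pair(m,(360.5,17.2),(311.6,24.6)))
print("s1",pair(m,(223.7,156.7),(274.3,162.8)))
print(sense()["ee_pos"],R.from_quat(sense()["ee_rot"]).as_matrix().round(3))
E
```

```text
three (array([0.352 , 0.3076]), np.float64(66.2), np.float64(40.3))
s2 (array([0.5473, 0.3452]), np.float64(66.5), np.float64(13.0))
s1 (array([0.4346, 0.1597]), np.float64(66.1), np.float64(-7.3))
[0.47763858 0.13477814 0.30206864] [[-0.  1. -0.]
 [ 1.  0. -0.]
 [-0. -0. -1.]]
```

```bash
cat >> h.py <<'E'
def go(x,y,z,hd):
    "turn (units) about tool z first, then slide (units) in tool axes; also slide-first"
    s=sense(); M=R.from_quat(s["ee_rot"]).as_matrix(); cur=np.degrees(np.arctan2(M[1,0],M[0,0]))
    dt=(cur-hd+180)%360-180
    if abs(dt)>90.01 and 0: dt-=np.sign(dt)*180
    d=(np.array([x,y,z])-s["ee_pos"])/.15
    M2=R.from_euler("z",-dt,degrees=True).as_matrix()@M
    print("cur",s["ee_pos"].round(4),round(cur,1),"q6",s["q"][5].round(2),"tilt",(M[:2,2]).round(4),
      "| turn",round(dt/90,4),"| slide after turn",(M2.T@d).round(3),"| slide before turn",(M.T@d).round(3))
E
python3 -c "
from h import *
go(.5473,.3452,.16,13)"
```

```text
cur [0.4776 0.1348 0.3021] 90.0 q6 0.05 tilt [-0.0002 -0.0003] | turn 0.8556 | slide after turn [ 0.768 -1.262  0.947] | slide before turn [1.403 0.465 0.947]
```

```bash
python3 -m creep '[{"turn":[0,0,0.095],"slide":[0,0,0.1],"claw":60},{"turn":[0,0,0.095],"slide":[0,0,0.1],"claw":60},{"turn":[0,0,0.095],"slide":[0,0,0.1],"claw":60},{"turn":[0,0,0.095],"slide":[0,0,0.1],"claw":60},{"turn":[0,0,0.095],"slide":[0,0,0.1],"claw":60},{"turn":[0,0,0.095],"slide":[0,0,0.1],"claw":60},{"turn":[0,0,0.095],"slide":[0,0,0.1],"claw":60},{"turn":[0,0,0.095],"slide":[0,0,0.1],"claw":60},{"turn":[0,0,0.095],"slide":[0,0,0.1],"claw":60},{"turn":[0,0,0],"slide":[0.128,-0.21,0],"claw":60},{"turn":[0,0,0],"slide":[0.128,-0.21,0],"claw":60},{"turn":[0,0,0],"slide":[0.128,-0.21,0],"claw":60},{"turn":[0,0,0],"slide":[0.128,-0.21,0],"claw":60},{"turn":[0,0,0],"slide":[0.128,-0.21,0],"claw":60},{"turn":[0,0,0],"slide":[0.128,-0.21,0],"claw":60},{"turn":[0,0,0],"slide":[0,0,0],"claw":60},{"turn":[0,0,0],"slide":[0,0,0],"claw":60}]'; python3 - <<'E'
from h import *
go(.5473,.3452,.053,13)
m=camera_model("wrist"); import pickle; pickle.dump(m,open("m2.pkl","wb"))
cv2.imwrite("pics/w2.png",get_image("wrist")[:,:,::-1])
E
```

```text
clock: 2.6
ee_pos: [0.5474, 0.3444, 0.1654]
ee_rot: [0.994, 0.113, -0.001, 0.001]
force: [-0.5, 0.4, -0.0]
grip_width: 0.06
gripper_force: 0.0
cur [0.5474 0.3444 0.1654] 13.0 q6 1.73 tilt [-0.0027 -0.0015] | turn 0.0003 | slide after turn [ 0.003 -0.006  0.749] | slide before turn [ 0.003 -0.006  0.749]
```

View pics/w2.png

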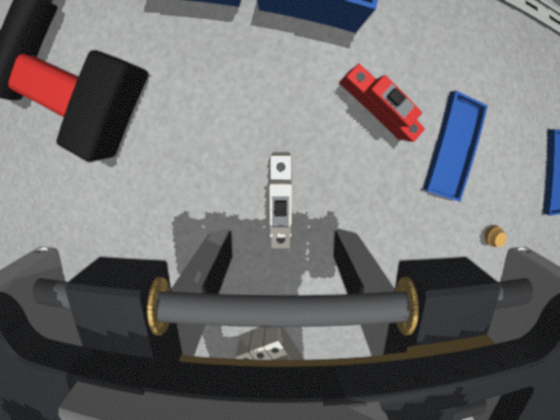

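The breaker at (281,200) is centred between the fingers and aligned with them. Descending, gripping and lifting.

```bash
python3 -m creep '[{"turn":[0,0,0],"slide":[0,0,0.25],"claw":60},{"turn":[0,0,0],"slide":[0,0,0.25],"claw":60},{"turn":[0,0,0],"slide":[0,0,0.25],"claw":60},{"turn":[0,0,0],"slide":[0,0,0],"claw":60},{"turn":[0,0,0],"slide":[0,0,0],"claw":8},{"turn":[0,0,0],"slide":[0,0,0],"claw":8},{"turn":[0,0,0],"slide":[0,0,0],"claw":8},{"turn":[0,0,0],"slide":[0,0,0],"claw":8},{"turn":[0,0,0],"slide":[0,0,0],"claw":8},{"turn":[0,0,0],"slide":[0,0,0],"claw":8},{"turn":[0,0,0],"slide":[0,0,0],"claw":8},{"turn":[0,0,0],"slide":[0,0,0],"claw":8}]' 20; python3 -c "
from h import *
go(.642,.1735,.16,-2.2)"
```

```text
clock: 3.85
ee_pos: [0.5474, 0.3454, 0.0556]
ee_rot: [0.994, 0.114, 0.0, -0.0]
force: [-0.6, -0.2, 3.4]
grip_width: 0.0182
gripper_force: 20.0
cur [0.5474 0.3454 0.0556] 13.1 q6 1.73 tilt [0.0007 0.0003] | turn 0.1695 | slide after turn [ 0.675  1.121 -0.696] | slide before turn [ 0.356  1.258 -0.696]
```

```bash
python3 -m creep '[{"turn":[0,0,0],"slide":[0,0,-0.2],"claw":8},{"turn":[0,0,0],"slide":[0,0,-0.25],"claw":8},{"turn":[0,0,0],"slide":[0,0,-0.25],"claw":8},{"turn":[0,0,0.085],"slide":[0,0,0],"claw":8},{"turn":[0,0,0.085],"slide":[0,0,0],"claw":8},{"turn":[0,0,0],"slide":[0.135,0.224,0],"claw":8},{"turn":[0,0,0],"slide":[0.135,0.224,0],"claw":8},{"turn":[0,0,0],"slide":[0.135,0.224,0],"claw":8},{"turn":[0,0,0],"slide":[0.135,0.224,0],"claw":8},{"turn":[0,0,0],"slide":[0.135,0.224,0],"claw":8},{"turn":[0,0,0],"slide":[0,0,0],"claw":8},{"turn":[0,0,0],"slide":[0,0,0],"claw":8}]' 20; python3 -c "
from h import *
go(.642,.1735,.0588,-2.2)
m=camera_model('wrist')
cv2.imwrite('pics/w3.png',get_image('wrist')[:,:,::-1])"
```

```text
clock: 5.05
ee_pos: [0.6414, 0.1727, 0.1591]
ee_rot: [1.0, -0.02, -0.001, -0.0]
force: [0.3, -0.3, -2.0]
grip_width: 0.0176
gripper_force: 20.0
cur [0.6414 0.1727 0.1591] -2.3 q6 1.7 tilt [-0.0016  0.0002] | turn -0.0016 | slide after turn [ 0.005 -0.006  0.669] | slide before turn [ 0.005 -0.006  0.669]
```

View pics/w3.png

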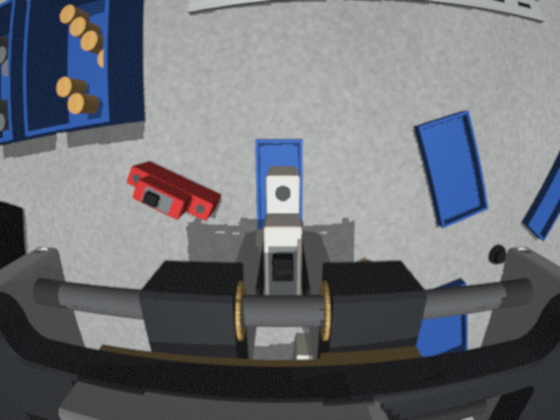

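The breaker hangs upright over the narrow tray (256–302, 140–), centred. Lowering.

```bash
python3 -m creep '[{"turn":[0,0,0],"slide":[0.005,-0.006,0.25],"claw":8},{"turn":[0,0,0],"slide":[0,0,0.25],"claw":8},{"turn":[0,0,0],"slide":[0,0,0.12],"claw":8},{"turn":[0,0,0],"slide":[0,0,0.04],"claw":8},{"turn":[0,0,0],"slide":[0,0,0],"claw":8},{"turn":[0,0,0],"slide":[0,0,0],"claw":8},{"turn":[0,0,0],"slide":[0,0,0],"claw":8}]' 20; python3 -c "
from h import *
go(.642,.1735,.0588,-2.2)"
```

```text
clock: 5.8
ee_pos: [0.6435, 0.1745, 0.0626]
ee_rot: [1.0, -0.019, 0.001, -0.0]
force: [0.6, -0.6, -0.4]
grip_width: 0.0178
gripper_force: 20.0
cur [0.6435 0.1745 0.0626] -2.2 q6 1.7 tilt [0.0029 0.0003] | turn -0.0004 | slide after turn [-0.01   0.007  0.025] | slide before turn [-0.01   0.007  0.025]
```

```bash
python3 -m creep '[{"turn":[0,0,0],"slide":[0,0,0.012],"claw":8},{"turn":[0,0,0],"slide":[0,0,0.01],"claw":8},{"turn":[0,0,0],"slide":[0,0,0],"claw":8},{"turn":[0,0,0],"slide":[0,0,0],"claw":8}]' 20
```

```text
clock: 6.2
ee_pos: [0.643, 0.1742, 0.0586]
ee_rot: [1.0, -0.02, 0.001, -0.0]
force: [0.7, 1.1, 4.6]
grip_width: 0.0181
gripper_force: 20.0
```

Contact felt; releasing and rising.

```bash
python3 -m creep '[{"turn":[0,0,0],"slide":[0,0,0],"claw":20},{"turn":[0,0,0],"slide":[0,0,0],"claw":40},{"turn":[0,0,0],"slide":[0,0,0],"claw":60},{"turn":[0,0,0],"slide":[0,0,0],"claw":60},{"turn":[0,0,0],"slide":[0,0,0],"claw":60},{"turn":[0,0,0],"slide":[0,0,-0.2],"claw":60},{"turn":[0,0,0],"slide":[0,0,-0.25],"claw":60},{"turn":[0,0,0],"slide":[0,0,-0.25],"claw":60},{"turn":[0,0,0],"slide":[0,0,0],"claw":60}]' 20; python3 -c "
from h import *
go(.4346,.1597,.16,-7.3)"
```

```text
clock: 7.1
ee_pos: [0.6462, 0.1746, 0.1698]
ee_rot: [1.0, -0.02, 0.006, -0.001]
force: [1.4, 0.5, 0.2]
grip_width: 0.0601
gripper_force: 0.0
cur [0.6462 0.1746 0.1698] -2.2 q6 1.7 tilt [0.0118 0.0011] | turn 0.0562 | slide after turn [-1.387  0.278  0.049] | slide before turn [-1.406  0.155  0.049]
```

```bash
python3 -m creep '[{"turn":[0,0,0.056],"slide":[0,0,0],"claw":60},{"turn":[0,0,0],"slide":[-0.277,0.055,0.01],"claw":60},{"turn":[0,0,0],"slide":[-0.277,0.055,0.01],"claw":60},{"turn":[0,0,0],"slide":[-0.277,0.055,0.01],"claw":60},{"turn":[0,0,0],"slide":[-0.277,0.055,0.01],"claw":60},{"turn":[0,0,0],"slide":[-0.277,0.055,0.01],"claw":60},{"turn":[0,0,0],"slide":[0,0,0],"claw":60},{"turn":[0,0,0],"slide":[0,0,0],"claw":60}]' 20; python3 -c "
from h import *
go(.4346,.1597,.053,-7.3)"
```

```text
clock: 7.9
ee_pos: [0.4307, 0.1596, 0.1549]
ee_rot: [0.998, -0.063, 0.0, -0.0]
force: [-0.2, -0.2, 0.2]
grip_width: 0.06
gripper_force: 0.0
cur [0.4307 0.1596 0.1549] -7.3 q6 1.81 tilt [0.0004 0.    ] | turn 0.0002 | slide after turn [ 0.025 -0.004  0.679] | slide before turn [ 0.025 -0.004  0.679]
```

```bash
python3 -m creep '[{"turn":[0,0,0],"slide":[0.025,0,0.25],"claw":60},{"turn":[0,0,0],"slide":[0,0,0.25],"claw":60},{"turn":[0,0,0],"slide":[0,0,0.18],"claw":60},{"turn":[0,0,0],"slide":[0,0,0],"claw":60},{"turn":[0,0,0],"slide":[0,0,0],"claw":8},{"turn":[0,0,0],"slide":[0,0,0],"claw":8},{"turn":[0,0,0],"slide":[0,0,0],"claw":8},{"turn":[0,0,0],"slide":[0,0,0],"claw":8},{"turn":[0,0,0],"slide":[0,0,0],"claw":8},{"turn":[0,0,0],"slide":[0,0,0],"claw":8},{"turn":[0,0,0],"slide":[0,0,0],"claw":8}]' 20; python3 -c "
from h import *
go(.630,-.1745,.19,-34.2)"
```

```text
clock: 9.0
ee_pos: [0.4352, 0.1592, 0.0537]
ee_rot: [0.998, -0.064, 0.0, -0.0]
force: [-0.1, 0.1, 3.6]
grip_width: 0.0179
gripper_force: 20.0
cur [0.4352 0.1592 0.0537] -7.3 q6 1.8 tilt [0.0008 0.0002] | turn 0.299 | slide after turn [ 2.325  1.11  -0.907] | slide before turn [ 1.571  2.042 -0.908]
```

```bash
python3 -m creep '[{"turn":[0,0,0],"slide":[0,0,-0.2],"claw":8},{"turn":[0,0,0],"slide":[0,0,-0.25],"claw":8},{"turn":[0,0,0],"slide":[0,0,-0.25],"claw":8},{"turn":[0,0,0.075],"slide":[0,0,-0.1],"claw":8},{"turn":[0,0,0.075],"slide":[0,0,-0.1],"claw":8},{"turn":[0,0,0.075],"slide":[0,0,0],"claw":8},{"turn":[0,0,0.074],"slide":[0,0,0],"claw":8},{"turn":[0,0,0],"slide":[0.258,0.123,0],"claw":8},{"turn":[0,0,0],"slide":[0.258,0.123,0],"claw":8},{"turn":[0,0,0],"slide":[0.258,0.123,0],"claw":8},{"turn":[0,0,0],"slide":[0.258,0.123,0],"claw":8},{"turn":[0,0,0],"slide":[0.258,0.123,0],"claw":8},{"turn":[0,0,0],"slide":[0.258,0.123,0],"claw":8},{"turn":[0,0,0],"slide":[0.258,0.123,0],"claw":8},{"turn":[0,0,0],"slide":[0.258,0.123,0],"claw":8},{"turn":[0,0,0],"slide":[0.258,0.123,0],"claw":8},{"turn":[0,0,0],"slide":[0,0,0],"claw":8},{"turn":[0,0,0],"slide":[0,0,0],"claw":8}]' 20; python3 -c "
from h import *
go(.630,-.1745,.0567,-34.2)
m=camera_model('wrist')
cv2.imwrite('pics/w4.png',get_image('wrist')[:,:,::-1])"
```

```text
clock: 10.8
ee_pos: [0.6291, -0.1743, 0.187]
ee_rot: [0.956, -0.295, -0.001, -0.0]
force: [0.5, 0.6, -1.4]
grip_width: 0.0178
gripper_force: 20.0
cur [ 0.6291 -0.1743  0.187 ] -34.3 q6 1.73 tilt [-0.0019  0.0012] | turn -0.0008 | slide after turn [ 0.008 -0.002  0.869] | slide before turn [ 0.008 -0.002  0.869]
```

View pics/w4.png

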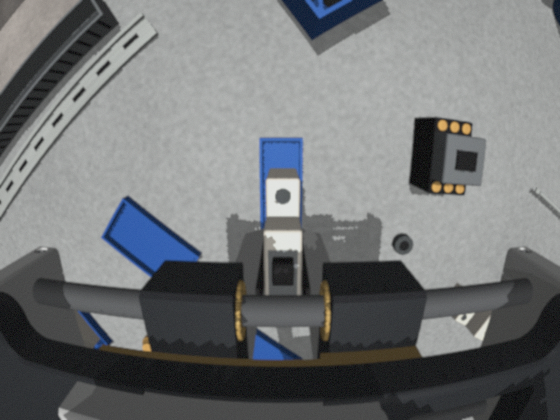

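Aligned with the narrow tray (261–303, 138–); the contactor at (450,155) is well clear. Lowering.

```bash
python3 -m creep '[{"turn":[0,0,0],"slide":[0.007,0,0.25],"claw":8},{"turn":[0,0,0],"slide":[0,0,0.25],"claw":8},{"turn":[0,0,0],"slide":[0,0,0.25],"claw":8},{"turn":[0,0,0],"slide":[0,0,0.08],"claw":8},{"turn":[0,0,0],"slide":[0,0,0.02],"claw":8},{"turn":[0,0,0],"slide":[0,0,0],"claw":8},{"turn":[0,0,0],"slide":[0,0,0],"claw":8}]' 20
```

```text
clock: 11.55
ee_pos: [0.632, -0.175, 0.0633]
ee_rot: [0.956, -0.294, 0.002, 0.0]
force: [0.7, -0.9, -1.3]
grip_width: 0.0179
gripper_force: 20.0
```

```bash
python3 -m creep '[{"turn":[0,0,0],"slide":[-0.008,0,0.02],"claw":8},{"turn":[0,0,0],"slide":[0,0,0.018],"claw":8},{"turn":[0,0,0],"slide":[0,0,0],"claw":8},{"turn":[0,0,0],"slide":[0,0,0],"claw":8}]' 20
```

```text
clock: 11.95
ee_pos: [0.6303, -0.1742, 0.0566]
ee_rot: [0.956, -0.294, 0.001, 0.0]
force: [-1.4, 1.2, 6.9]
grip_width: 0.0178
gripper_force: 20.0
```

```bash
python3 -m creep '[{"turn":[0,0,0],"slide":[0,0,0],"claw":20},{"turn":[0,0,0],"slide":[0,0,0],"claw":40},{"turn":[0,0,0],"slide":[0,0,0],"claw":60},{"turn":[0,0,0],"slide":[0,0,0],"claw":70},{"turn":[0,0,0],"slide":[0,0,0],"claw":70},{"turn":[0,0,0],"slide":[0,0,-0.2],"claw":70},{"turn":[0,0,0],"slide":[0,0,-0.25],"claw":70},{"turn":[0,0,0],"slide":[0,0,-0.25],"claw":70},{"turn":[0,0,0],"slide":[0,0,-0.25],"claw":70},{"turn":[0,0,0],"slide":[0,0,-0.25],"claw":70},{"turn":[0,0,0],"slide":[0,0,0],"claw":70}]' 20; python3 -c "
from h import *
go(.365,-.10,.26,-34.2)"
```

```text
clock: 13.05
ee_pos: [0.6324, -0.1752, 0.2424]
ee_rot: [0.956, -0.294, 0.006, 0.001]
force: [1.2, -0.4, 1.2]
grip_width: 0.07
gripper_force: 0.0
cur [ 0.6324 -0.1752  0.2424] -34.2 q6 1.72 tilt [ 0.0109 -0.0051] | turn 0.0001 | slide after turn [-1.755  0.587 -0.14 ] | slide before turn [-1.755  0.587 -0.14 ]
```

```bash
python3 -m creep '[{"turn":[0,0,0],"slide":[-0.25,0.084,0],"claw":70},{"turn":[0,0,0],"slide":[-0.25,0.084,0],"claw":70},{"turn":[0,0,0],"slide":[-0.25,0.084,0],"claw":70},{"turn":[0,0,0],"slide":[-0.25,0.084,0],"claw":70},{"turn":[0,0,0],"slide":[-0.25,0.084,0],"claw":70},{"turn":[0,0,0],"slide":[-0.25,0.084,0],"claw":70},{"turn":[0,0,0],"slide":[-0.25,0.084,0],"claw":70},{"turn":[0,0,0],"slide":[0,0,0],"claw":70},{"turn":[0,0,0],"slide":[0,0,0],"claw":70}]' 20; python3 -c "
from h import *
import pickle
pickle.dump(camera_model('wrist'),open('m5.pkl','wb'))
cv2.imwrite('pics/w5.png',get_image('wrist')[:,:,::-1])"
```

```text
clock: 13.95
ee_pos: [0.3626, -0.0993, 0.2348]
ee_rot: [0.956, -0.294, 0.001, 0.0]
force: [0.8, 0.3, 1.6]
grip_width: 0.0699
gripper_force: 0.0
```

View pics/w5.png

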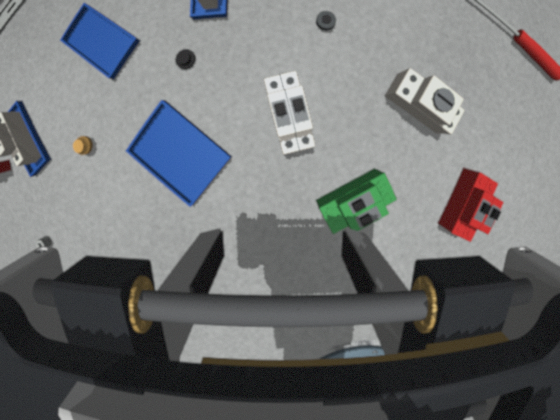

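Two-pole at (289,113), with screws near (273,88), (292,83), (287,147), (305,142). The relay is at (425,100) and the green decoy at (357,200).

```bash
python3 - <<'E'
from h import *
import pickle
m=pickle.load(open("m5.pkl","rb")); g=cv2.cvtColor(cv2.imread("pics/w5.png"),cv2.COLOR_BGR2GRAY).astype(float)
q=[]
for x,y in ((273,88),(292,83),(287,147),(305,142)):
    p=g[y-5:y+6,x-5:x+6]; w=np.clip(150-p,0,None); Y,X=np.mgrid[y-5:y+6,x-5:x+6]
    q.append(((w*X).sum()/w.sum(),(w*Y).sum()/w.sum()))
q=np.array(q); print(q.round(1))
c,_,a=pair(m,q[:2].mean(0),q[2:].mean(0)); print(pair(m,q[:2].mean(0),q[2:].mean(0)))
go(c[0],c[1],.16,a)
E
```

```text
[[273.5  84.7]
 [289.7  80.4]
 [288.5 143.9]
 [305.1 139.7]]
(array([ 0.4275, -0.1526]), np.float64(65.8), np.float64(-19.9))
cur [ 0.3632 -0.0995  0.235 ] -34.2 q6 1.6 tilt [ 0.0006 -0.0003] | turn -0.159 | slide after turn [0.523 0.187 0.5  ] | slide before turn [0.553 0.051 0.5  ]
```

```bash
python3 -m creep '[{"turn":[0,0,-0.08],"slide":[0,0,0],"claw":70},{"turn":[0,0,-0.079],"slide":[0,0,0],"claw":70},{"turn":[0,0,0],"slide":[0.175,0.062,0.165],"claw":70},{"turn":[0,0,0],"slide":[0.174,0.062,0.165],"claw":70},{"turn":[0,0,0],"slide":[0.174,0.062,0.165],"claw":70},{"turn":[0,0,0],"slide":[0,0,0],"claw":70},{"turn":[0,0,0],"slide":[0,0,0],"claw":70}]' 20; python3 -c "
from h import *
go(.4275,-.1526,.053,-19.9)"
```

```text
clock: 14.7
ee_pos: [0.4273, -0.1522, 0.1595]
ee_rot: [0.985, -0.173, -0.002, -0.001]
force: [-0.1, -0.1, 0.7]
grip_width: 0.0699
gripper_force: 0.0
cur [ 0.4273 -0.1522  0.1595] -19.9 q6 1.32 tilt [-0.0031  0.0021] | turn 0.0001 | slide after turn [0.005 0.002 0.71 ] | slide before turn [0.005 0.002 0.71 ]
```

```bash
python3 -m creep '[{"turn":[0,0,0],"slide":[0,0.002,0.25],"claw":70},{"turn":[0,0,0],"slide":[0,0,0.25],"claw":70},{"turn":[0,0,0],"slide":[0,0,0.21],"claw":70},{"turn":[0,0,0],"slide":[0,0,0],"claw":70},{"turn":[0,0,0],"slide":[0,0,0],"claw":26},{"turn":[0,0,0],"slide":[0,0,0],"claw":26},{"turn":[0,0,0],"slide":[0,0,0],"claw":26},{"turn":[0,0,0],"slide":[0,0,0],"claw":26},{"turn":[0,0,0],"slide":[0,0,0],"claw":26},{"turn":[0,0,0],"slide":[0,0,0],"claw":26},{"turn":[0,0,0],"slide":[0,0,0],"claw":26}]' 25; python3 -c "
from h import *
go(.6645,-.0095,.17,17.5)"
```

```text
clock: 15.8
ee_pos: [0.4276, -0.1528, 0.0552]
ee_rot: [0.985, -0.173, 0.001, 0.0]
force: [-0.9, 1.3, 7.1]
grip_width: 0.0361
gripper_force: 25.0
cur [ 0.4276 -0.1528  0.0552] -19.9 q6 1.32 tilt [ 0.0011 -0.0005] | turn -0.4155 | slide after turn [ 1.794 -0.436 -0.763] | slide before turn [ 1.161 -1.436 -0.764]
```

```bash
python3 -m creep '[{"turn":[0,0,0],"slide":[0,0,-0.2],"claw":26},{"turn":[0,0,0],"slide":[0,0,-0.28],"claw":26},{"turn":[0,0,0],"slide":[0,0,-0.28],"claw":26},{"turn":[0,0,-0.083],"slide":[0,0,0],"claw":26},{"turn":[0,0,-0.083],"slide":[0,0,0],"claw":26},{"turn":[0,0,-0.083],"slide":[0,0,0],"claw":26},{"turn":[0,0,-0.083],"slide":[0,0,0],"claw":26},{"turn":[0,0,-0.083],"slide":[0,0,0],"claw":26},{"turn":[0,0,0],"slide":[0.256,-0.062,0],"claw":26},{"turn":[0,0,0],"slide":[0.256,-0.062,0],"claw":26},{"turn":[0,0,0],"slide":[0.256,-0.062,0],"claw":26},{"turn":[0,0,0],"slide":[0.256,-0.062,0],"claw":26},{"turn":[0,0,0],"slide":[0.256,-0.062,0],"claw":26},{"turn":[0,0,0],"slide":[0.256,-0.062,0],"claw":26},{"turn":[0,0,0],"slide":[0.256,-0.062,0],"claw":26},{"turn":[0,0,0],"slide":[0,0,0],"claw":26},{"turn":[0,0,0],"slide":[0,0,0],"claw":26},{"turn":[0,0,0],"slide":[0,0,0],"claw":26}]' 25; python3 -c "
from h import *
go(.6645,-.0095,.0582,17.5)
cv2.imwrite('pics/w6.png',get_image('wrist')[:,:,::-1])"
```

```text
clock: 17.6
ee_pos: [0.6627, -0.0101, 0.1674]
ee_rot: [0.988, 0.152, -0.001, -0.0]
force: [-0.0, -0.1, -2.8]
grip_width: 0.0357
gripper_force: 25.0
cur [ 0.6627 -0.0101  0.1674] 17.4 q6 1.08 tilt [-0.0019  0.0001] | turn -0.0008 | slide after turn [ 0.014 -0.     0.728] | slide before turn [ 0.014 -0.     0.728]
```

View pics/w6.png

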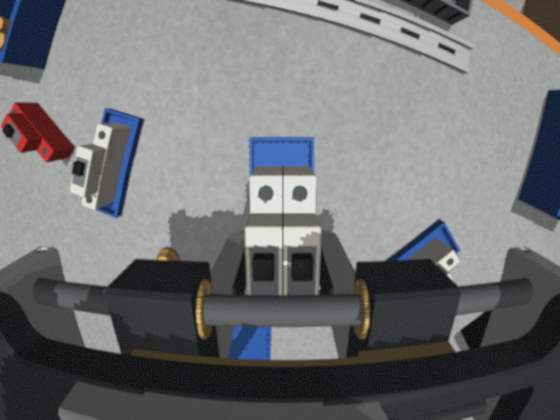

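The two-pole is aligned with the medium tray (249–314), and the first single stands in its narrow tray at (105,165). Lowering.

```bash
python3 -m creep '[{"turn":[0,0,0],"slide":[0.007,0,0.25],"claw":26},{"turn":[0,0,0],"slide":[0,0,0.25],"claw":26},{"turn":[0,0,0],"slide":[0,0,0.14],"claw":26},{"turn":[0,0,0],"slide":[0,0,0.04],"claw":26},{"turn":[0,0,0],"slide":[0,0,0.02],"claw":26},{"turn":[0,0,0],"slide":[0,0,0],"claw":26},{"turn":[0,0,0],"slide":[0,0,0],"claw":26}]' 25
```

```text
clock: 18.35
ee_pos: [0.666, -0.0098, 0.0653]
ee_rot: [0.988, 0.152, 0.002, 0.001]
force: [-0.3, -0.1, -1.4]
grip_width: 0.0356
gripper_force: 25.0
```

```bash
python3 -m creep '[{"turn":[0,0,0],"slide":[-0.006,0,0.018],"claw":26},{"turn":[0,0,0],"slide":[0,0,0.016],"claw":26},{"turn":[0,0,0],"slide":[0,0,0.01],"claw":26},{"turn":[0,0,0],"slide":[0,0,0],"claw":26},{"turn":[0,0,0],"slide":[0,0,0],"claw":26}]' 25
```

```text
clock: 18.85
ee_pos: [0.6645, -0.0098, 0.0583]
ee_rot: [0.988, 0.152, 0.0, 0.0]
force: [-3.8, -1.2, 4.5]
grip_width: 0.0358
gripper_force: 25.0
```

```bash
python3 -m creep '[{"turn":[0,0,0],"slide":[0,0,0],"claw":38},{"turn":[0,0,0],"slide":[0,0,0],"claw":60},{"turn":[0,0,0],"slide":[0,0,0],"claw":70},{"turn":[0,0,0],"slide":[0,0,0],"claw":70},{"turn":[0,0,0],"slide":[0,0,-0.2],"claw":70},{"turn":[0,0,0],"slide":[0,0,-0.25],"claw":70},{"turn":[0,0,0],"slide":[0,0,-0.25],"claw":70},{"turn":[0,0,0],"slide":[0,0,-0.2],"claw":88},{"turn":[0,0,0],"slide":[0,0,0],"claw":88},{"turn":[0,0,0],"slide":[0,0,0],"claw":88}]' 25; python3 -c "
from h import *
go(.352,.3076,.18,40.3)"
```

```text
clock: 19.85
ee_pos: [0.664, -0.0097, 0.1916]
ee_rot: [0.988, 0.152, 0.0, 0.0]
force: [-0.8, 0.3, -1.0]
grip_width: 0.0873
gripper_force: 0.0
cur [ 0.664  -0.0097  0.1916] 17.5 q6 1.08 tilt [ 0.0006 -0.0002] | turn -0.2538 | slide after turn [-0.218 -2.959  0.076] | slide before turn [-1.35  -2.642  0.076]
```

```bash
python3 -m creep '[{"turn":[0,0,-0.085],"slide":[0,0,0],"claw":88},{"turn":[0,0,-0.085],"slide":[0,0,0],"claw":88},{"turn":[0,0,-0.084],"slide":[0,0,0],"claw":88},{"turn":[0,0,0],"slide":[-0.02,-0.269,0],"claw":88},{"turn":[0,0,0],"slide":[-0.02,-0.269,0],"claw":88},{"turn":[0,0,0],"slide":[-0.02,-0.269,0],"claw":88},{"turn":[0,0,0],"slide":[-0.02,-0.269,0],"claw":88},{"turn":[0,0,0],"slide":[-0.02,-0.269,0],"claw":88},{"turn":[0,0,0],"slide":[-0.02,-0.269,0],"claw":88},{"turn":[0,0,0],"slide":[-0.02,-0.269,0],"claw":88},{"turn":[0,0,0],"slide":[-0.02,-0.269,0],"claw":88},{"turn":[0,0,0],"slide":[-0.02,-0.269,0],"claw":88},{"turn":[0,0,0],"slide":[-0.02,-0.269,0],"claw":88},{"turn":[0,0,0],"slide":[-0.02,-0.269,0],"claw":88},{"turn":[0,0,0],"slide":[0,0,0],"claw":88},{"turn":[0,0,0],"slide":[0,0,0],"claw":88}]' 25; python3 -c "
from h import *
go(.352,.3076,.053,40.3)
cv2.imwrite('pics/w7.png',get_image('wrist')[:,:,::-1])"
```

```text
clock: 21.45
ee_pos: [0.3504, 0.3071, 0.1897]
ee_rot: [0.938, 0.346, -0.002, 0.0]
force: [0.3, -0.5, -0.2]
grip_width: 0.0881
gripper_force: 0.0
cur [0.3504 0.3071 0.1897] 40.4 q6 1.34 tilt [-0.0027 -0.0018] | turn 0.0014 | slide after turn [0.013 0.005 0.912] | slide before turn [0.013 0.005 0.912]
```

View pics/w7.png

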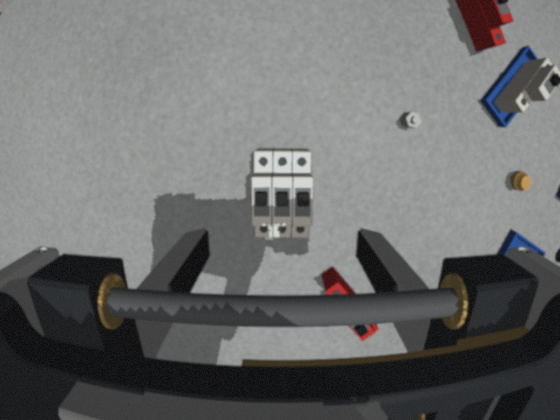

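Three-pole at (282,193), centred and aligned between the fingers.

```bash
python3 -m creep '[{"turn":[0,0,0],"slide":[0.01,0.005,0.25],"claw":88},{"turn":[0,0,0],"slide":[0,0,0.25],"claw":88},{"turn":[0,0,0],"slide":[0,0,0.25],"claw":88},{"turn":[0,0,0],"slide":[0,0,0.16],"claw":88},{"turn":[0,0,0],"slide":[0,0,0],"claw":88},{"turn":[0,0,0],"slide":[0,0,0],"claw":44},{"turn":[0,0,0],"slide":[0,0,0],"claw":44},{"turn":[0,0,0],"slide":[0,0,0],"claw":44},{"turn":[0,0,0],"slide":[0,0,0],"claw":44},{"turn":[0,0,0],"slide":[0,0,0],"claw":44},{"turn":[0,0,0],"slide":[0,0,0],"claw":44},{"turn":[0,0,0],"slide":[0,0,0],"claw":44}]' 30; python3 -c "
from h import *
go(.4695,-.0155,.17,14.8)"
```

```text
clock: 22.7
ee_pos: [0.3536, 0.3084, 0.0561]
ee_rot: [0.939, 0.345, 0.001, -0.0]
force: [-3.0, 0.2, 6.9]
grip_width: 0.0541
gripper_force: 30.0
cur [0.3536 0.3084 0.0561] 40.3 q6 1.34 tilt [0.0008 0.0012] | turn 0.2835 | slide after turn [ 0.196  2.284 -0.76 ] | slide before turn [-0.807  2.146 -0.761]
```

```bash
python3 -m creep '[{"turn":[0,0,0],"slide":[0,0,-0.2],"claw":44},{"turn":[0,0,0],"slide":[0,0,-0.28],"claw":44},{"turn":[0,0,0],"slide":[0,0,-0.28],"claw":44},{"turn":[0,0,0.071],"slide":[0,0,0],"claw":44},{"turn":[0,0,0.071],"slide":[0,0,0],"claw":44},{"turn":[0,0,0.071],"slide":[0,0,0],"claw":44},{"turn":[0,0,0.071],"slide":[0,0,0],"claw":44},{"turn":[0,0,0],"slide":[0.022,0.254,0],"claw":44},{"turn":[0,0,0],"slide":[0.022,0.254,0],"claw":44},{"turn":[0,0,0],"slide":[0.022,0.254,0],"claw":44},{"turn":[0,0,0],"slide":[0.022,0.254,0],"claw":44},{"turn":[0,0,0],"slide":[0.022,0.254,0],"claw":44},{"turn":[0,0,0],"slide":[0.022,0.254,0],"claw":44},{"turn":[0,0,0],"slide":[0.022,0.254,0],"claw":44},{"turn":[0,0,0],"slide":[0.022,0.254,0],"claw":44},{"turn":[0,0,0],"slide":[0.022,0.254,0],"claw":44},{"turn":[0,0,0],"slide":[0,0,0],"claw":44},{"turn":[0,0,0],"slide":[0,0,0],"claw":44},{"turn":[0,0,0],"slide":[0,0,0],"claw":44}]' 30; python3 -c "
from h import *
go(.4695,-.0155,.0591,14.8)
cv2.imwrite('pics/w8.png',get_image('wrist')[:,:,::-1])"
```

```text
clock: 24.6
ee_pos: [0.4684, -0.0154, 0.1683]
ee_rot: [0.992, 0.129, -0.001, -0.0]
force: [-0.4, -0.1, -3.8]
grip_width: 0.0541
gripper_force: 30.0
cur [ 0.4684 -0.0154  0.1683] 14.8 q6 1.04 tilt [-0.0017  0.0006] | turn 0.0001 | slide after turn [0.008 0.003 0.728] | slide before turn [0.008 0.003 0.728]
```

View pics/w8.png

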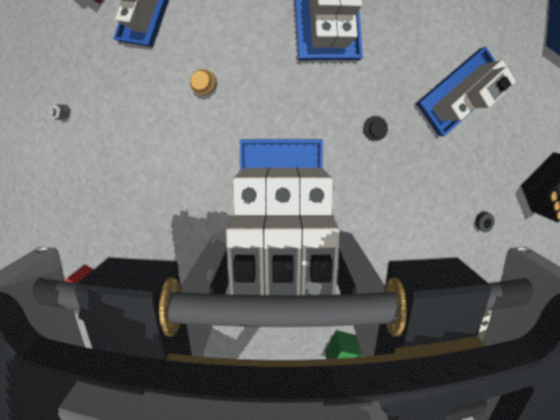

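The three-pole is aligned over the wide tray (240–323), and the other breakers are in their trays. Lowering.

```bash
python3 -m creep '[{"turn":[0,0,0],"slide":[0.004,0.002,0.25],"claw":44},{"turn":[0,0,0],"slide":[0,0,0.25],"claw":44},{"turn":[0,0,0],"slide":[0,0,0.14],"claw":44},{"turn":[0,0,0],"slide":[0,0,0.04],"claw":44},{"turn":[0,0,0],"slide":[0,0,0.02],"claw":44},{"turn":[0,0,0],"slide":[0,0,0.015],"claw":44},{"turn":[0,0,0],"slide":[0,0,0],"claw":44},{"turn":[0,0,0],"slide":[0,0,0],"claw":44}]' 30
```

```text
clock: 25.45
ee_pos: [0.4708, -0.0166, 0.063]
ee_rot: [0.992, 0.129, 0.001, 0.0]
force: [0.3, -0.7, -3.0]
grip_width: 0.0535
gripper_force: 30.0
```

```bash
python3 -m creep '[{"turn":[0,0,0],"slide":[-0.004,0,0.015],"claw":44},{"turn":[0,0,0],"slide":[0,0,0.014],"claw":44},{"turn":[0,0,0],"slide":[0,0,0],"claw":44},{"turn":[0,0,0],"slide":[0,0,0],"claw":44}]' 30
```

```text
clock: 25.85
ee_pos: [0.47, -0.0168, 0.0591]
ee_rot: [0.992, 0.129, 0.0, 0.0]
force: [-6.1, 0.4, 8.8]
grip_width: 0.0538
gripper_force: 30.0
```

```bash
python3 -m creep '[{"turn":[0,0,0],"slide":[0,0,0],"claw":56},{"turn":[0,0,0],"slide":[0,0,0],"claw":75},{"turn":[0,0,0],"slide":[0,0,0],"claw":88},{"turn":[0,0,0],"slide":[0,0,0],"claw":88},{"turn":[0,0,0],"slide":[0,0,0],"claw":88},{"turn":[0,0,0],"slide":[0,0,-0.2],"claw":88},{"turn":[0,0,0],"slide":[0,0,-0.3],"claw":88},{"turn":[0,0,0],"slide":[0,0,-0.3],"claw":88},{"turn":[0,0,0],"slide":[0,0,-0.3],"claw":88},{"turn":[0,0,0],"slide":[0,0,-0.3],"claw":88},{"turn":[0,0,0],"slide":[-0.2,0,-0.2],"claw":88},{"turn":[0,0,0],"slide":[-0.2,0,0],"claw":88},{"turn":[0,0,0],"slide":[0,0,0],"claw":88},{"turn":[0,0,0],"slide":[0,0,0],"claw":88}]' 30; python3 -c "
from h import *
cv2.imwrite('pics/w9.png',get_image('wrist')[:,:,::-1])
cv2.imwrite('pics/s9.png',cv2.resize(get_image('side')[110:330,150:430,::-1],None,fx=2.6,fy=2.6))"
```

```text
clock: 27.25
ee_pos: [0.4113, -0.0319, 0.2974]
ee_rot: [0.992, 0.128, 0.0, 0.0]
force: [-0.7, 0.6, -0.1]
grip_width: 0.088
gripper_force: 0.0
```

View pics/w9.png

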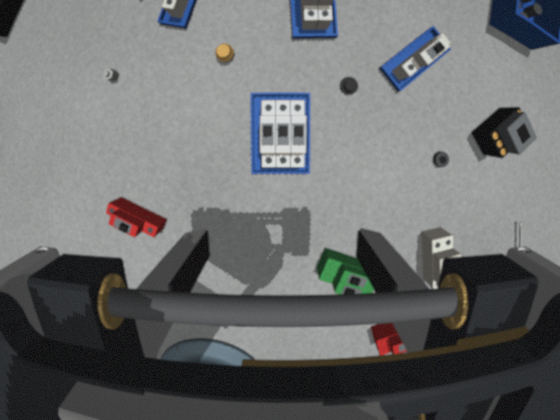

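View pics/s9.png

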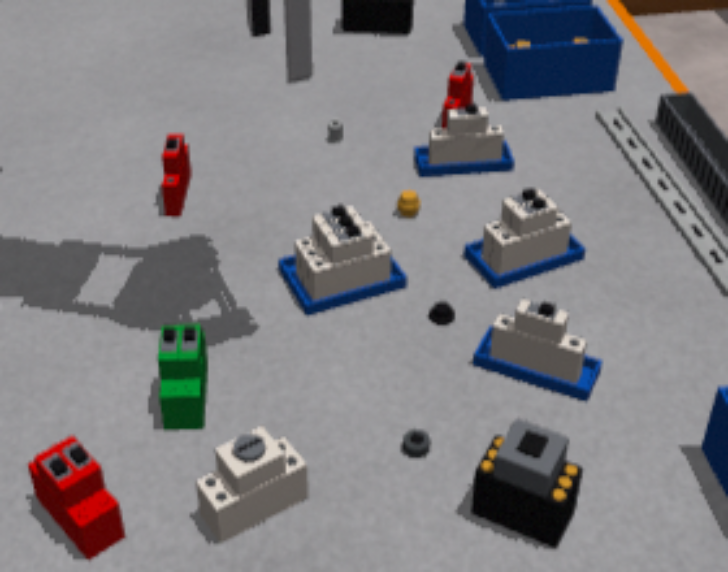

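All four breakers stand upright inside their trays, at crop positions (343,250), (528,235), (467,140) and (540,345). The relay and contactor have not moved.

```bash
python3 -c "
from station import *
print(close_job())"
```

```text
the job is handed in; nothing more can be done
None
```

The job is handed in: all four breakers stand upright and lengthwise in their matching trays, the relay and contactor were left where they stood, and it took about 27 s of the 112 s allowed.

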